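# Lay out the bench for a rotor analyser run

## Task

Lay out the kit for the next blood analysis: put the clear rotor disc centred on top of the round stand, the black block of sample tubes in the middle of the small white tray with its long side along the tray's long side, and the white jar on the bench halfway between stand and tray. Then stand the tall amber vial behind the jar (on the side away from the robot) and the short amber vial in front of it (robot's side), square to the line from stand to tray, each with about 3 cm of clear bench between it and the jar. Keep everything upright, set each thing down gently without dropping it, and leave the beaker, the timer and the tip box where they are.

Things in the scene. Friction and masses are not known exactly. Their poses are not given: they have to be found in the camera images.
- rotor: Clear plastic cuvette disc with thin grey spokes round its edge, 84 mm across and 14 mm thick, lying flat, with a black round hub 26 mm across standing up from its middle to 44 mm above the underside (grip the hub). Loose, about 80 g. Origin: centre of the underside; z up. Any turn about z will do.
- block: Black plastic block holding six short capped tubes: 80 mm along its x, 44 mm along its y, 55 mm tall; the tubes stand up to 80 mm. Loose, about 180 g. Grip across the 44 mm, on the block's upper half. Origin: centre of the underside; z up. Either way round will do.
- jar: White plastic screw-lid jar, round, 46 mm across, 62 mm tall, standing on the bench. Loose, about 110 g. Origin: centre of the underside.
- tall_vial: The taller of two amber glass vials with a white cap: 26 mm across (cap 23 mm), 66 mm tall with its cap, upright. Loose, about 40 g. Origin: centre of the underside.
- short_vial: The shorter of two amber glass vials with a white cap: 26 mm across (cap 23 mm), 38 mm tall with its cap (the cap is the top 12 mm), upright. Loose, about 40 g. Origin: centre of the underside.
- stand: Round loading stand fixed to the bench: grey foot 100 mm across, flat black top plate 90 mm across at 36 mm height. Origin: centre of the underside. Its centre is always 400 mm from the tray's centre; either of the two may be on the robot's left. Its y axis runs along the line between stand and tray (to the robot's left, or nearly so), its x axis points away from the robot, square to that line.
- tray: Small white enamel tray with a black rim, fixed to the bench: 130 mm along its x (the short side, pointing away from the robot), 150 mm along its y (the long side); floor 4 mm thick, walls 4 mm, rim 15 mm high. Origin: centre of the underside.
- beaker: Bystander: glass beaker, 60 mm across, 65 mm tall, loose, at the back of the bench. Leave it. Origin: centre of the underside.
- timer: Bystander: grey bench timer lying flat, 50 by 65 by 20 mm, loose, at the back of the bench. Leave it. Origin: centre of the underside.
- tip_box: Bystander: pipette tip box, 80 by 115 by 53 mm, loose, on the robot's left. Leave it. Origin: centre of the underside.
Things that resemble listed ones, but are neither listed nor needed, are in the scene too. Leave any red or yellow look-alike of the stand alone.

How it is judged (in metres and radians):
At the end, for the whole second after the job is handed in: Rotor flat on the stand within 12 mm of centre; block on the tray floor within 15 mm of its middle, long sides parallel within 0.2 rad; jar within 15 mm of midway; vials behind (tall) and in front (short), 50 to 80 mm from the jar's centre, within 18 mm of square; upright, released, at rest (horizontal distance between rotor and stand below 0.012 m and z of rotor in the frame of stand between 0.032 and 0.04 m and x of block in the frame of tray between -0.015 and 0.015 m and y of block in the frame of tray between -0.015 and 0.015 m and z of block in the frame of tray between 0 and 0.008 m and angle between the x axis of block and the y axis of tray, either way round below 0.2 rad and horizontal distance between jar and stand below 0.216 m and horizontal distance between jar and tray below 0.216 m and x of jar in the frame of stand between -0.015 and 0.015 m and horizontal distance between tall_vial and jar between 0.05 and 0.08 m and x of tall_vial in the frame of stand between 0.04 and 0.09 m and (y of tall_vial in the frame of stand between 0.182 and 0.218 m or y of tall_vial in the frame of stand between -0.218 and -0.182 m) and horizontal distance between each of tall_vial, short_vial and tray below 0.235 m and horizontal distance between short_vial and jar between 0.05 and 0.08 m and x of short_vial in the frame of stand between -0.09 and -0.04 m and (y of short_vial in the frame of stand between 0.182 and 0.218 m or y of short_vial in the frame of stand between -0.218 and -0.182 m) and height (world z) of jar between -0.004 and 0.004 m and height (world z) of tall_vial between -0.004 and 0.004 m and height (world z) of short_vial between -0.004 and 0.004 m and angle between each of rotor, block, jar, tall_vial, short_vial's own z axis and vertical below 0.12 rad and linear speed of each of rotor, block, jar, tall_vial, short_vial below 0.02 m/s and contact force between each of rotor, block, jar, tall_vial, short_vial and the fingers below 0.05 N); the robot touches nothing.
It fails at once if the beaker, the timer or the tip box is pushed more than 15 mm from its place (distance of any of beaker, timer, tip_box from where it was at the start of the episode above 0.015 m).
It fails at once if the rotor, block, jar or a vial is dropped, thrown or knocked: it moves faster than 0.6 m/s with no finger on it ((linear speed of rotor above 0.6 m/s and contact force between rotor and the fingers below 0.05 N) or (linear speed of block above 0.6 m/s and contact force between block and the fingers below 0.05 N) or (linear speed of jar above 0.6 m/s and contact force between jar and the fingers below 0.05 N) or (linear speed of tall_vial above 0.6 m/s and contact force between tall_vial and the fingers below 0.05 N) or (linear speed of short_vial above 0.6 m/s and contact force between short_vial and the fingers below 0.05 N)).
It fails at once if the rotor, block, jar or a vial is tipped over (angle between any of rotor, block, jar, tall_vial, short_vial's own z axis and vertical above 0.8 rad).
It also fails if it takes over 131 s, if anything falls off the work surface, if the arm or the gripper's body presses on something with over 40 N, if the wrist force passes 120 N, or if a joint passes its speed limit or range.

## Robot

A 6-joint arm with a two-finger parallel gripper is mounted at the origin on the work surface. World frame = base frame: x ahead of the robot, y to its left, z up, the work surface at z = 0. Lengths are in m, angles in degrees, forces in N, time in s.
With the tool pointing down it reaches from about 0.25 to 0.725 m from the base axis. Payload 9.7 kg.
Tool frame: the origin (TCP) lies midway between the tips of the shut fingers; the grasp point (between the pads) lies 19 mm behind it (bot.pinch_z is the distance from the TCP to the grasp point, in m); z points along the fingers, y is the line along which they close (so a half turn about z gives the same grasp; the last joint's range is limited). The gripper opens to 85 mm and grips with 20 to 120 N. Pads are 22 mm wide; open, the fingers measure 114 mm over their backs; the gripper's body (76 mm by 85 mm) begins 54 mm behind the grasp point. The pads swing forward as they close: fully open they stand 13 mm farther back than shut.
Start: joints at [-65.432, 4.979, 10.078, 95.1, 0, 90], TCP at [0.229, -0.5, 0.231] pointing down, gripper open.
Joint ranges: [-179.16, 179.16], [-48.56, 103.87], [-65.8, 70.77], [-126.05, 130.52], [-82.76, 87.17], [-180, 180]. Speed limits (degrees/s): [127.2, 127.2, 147.25, 180, 180, 180].

## Interface

Orientations are given as [roll, pitch, yaw] about the fixed x, y, z axes, in that order (R = Rz(yaw) Ry(pitch) Rx(roll)).
In Python, from workcell import sensors, camera, ticket, bot gives the robot as it stands.
- The arm moves only by the shell command python3 -m handwheel 'ROWS' [FORCE]. ROWS is a JSON object of lists of equal length, an entry for each row: "gripper": the opening, from -1 (shut) to 1 (fully open); "slide": the shift along the tool's x, y, z in mm, a list of three; "yaw": the turn about the tool's z in rad. A call has 1 to 8 rows; each row shifts and turns the commanded pose from where the row before left it, along the tool's axes as they then stand; what a row does not reach is not made up. A row lasts 1/12 s, in which the tool goes at most 41.7 mm and 7.16 degrees, less where a joint would pass 70% of its speed; a pose out of reach is approached as far as the arm can. A call is refused whole if a number of a shift passes 41.7 or a number of a turn 0.125, either way. A call with a gripper value outside its range is refused whole. The fingers move at their own pace and stop on an object; FORCE is the grip in N (left out, the last holds). Time passes only in rows, so rows that do not move let the fingers close. It gives the time, the measured TCP pose, the force, the opening and the grip force at its end, in the units of the state.
- sensors.get_obs(): the state, without advancing time (a new reading comes with each control period).
- camera(name): name is "side" or "top"; returns a dict with "img" (420x560x3 uint8, red, green, blue), "fx", "fy", "cx", "cy" (pixels), "R" (3x3) and "t" (3): a world point X has camera coordinates R X + t. Camera axes: x right, y down, z forward; pixel columns grow to the right and rows downward; lengths in m; the calibration is good to about 2 mm. A picture is of the moment at which its call begins. There is no depth.
- ticket.job_done(): hands the job in; it is judged then, once.
The state is a dict: "time": time; "q": joint angles; "qd": joint speeds; "joint_efforts": joint torques, N m; "ee_pos": TCP position; "tcp_rot": TCP orientation; "wrist_force": force on the tool from outside, world axes, zero at the start; "torque": the same for the moment, N m; "opening": finger opening in m; "grasp_force": force on a finger pad.
Only numpy, scipy, OpenCV 4.12 (cv2) and the standard library are available. Lean on these libraries where they do the work, as an engineer would, in place of code of your own. Each camera call takes 0.05 s, during which the arm holds its last target. There are 200 camera calls.

## Working session

There is one attempt and no reset: what is moved stays moved. The work goes in short steps, Python scripts to look and compute and a shell command to move; the robot and the scene stay as the last step left them, time stands still between calls to the robot, and variables do not carry over. Pictures are saved under pics/ and viewed, at most 14 in all, crops included, and the job is handed in when it is done.

```bash
mkdir -p pics; ls; python3 - <<'E'
from workcell import sensors, camera, ticket, bot
import cv2
for n in ("top","side"):
    c=camera(n); cv2.imwrite(f"pics/{n}0.png",c["img"][:,:,::-1]); print(n,c["fx"],c["fy"],c["cx"],c["cy"],c["R"],c["t"])
o=sensors.get_obs();print(o["ee_pos"],o["tcp_rot"],o["opening"],o["time"],bot.pinch_z)
E
```

```text
pics
top 434.7403081695876 434.7403081695876 276.686533607096 211.36083169227894 [[ 0.0085199  -0.99991871  0.00948578]
 [-0.99565969 -0.00936204 -0.09259665]
 [ 0.09267793 -0.00865569 -0.99565852]] [0.06935368 0.57632019 1.40858678]
side 454.8133907820296 454.8133907820296 281.1464973775038 214.06281666208343 [[ 0.99378392 -0.11055882  0.01304881]
 [-0.04750372 -0.52713763 -0.84845113]
 [ 0.10068227  0.84255722 -0.52911285]] [-0.54499751  0.10048715  1.10032145]
[ 0.22860642 -0.50003615  0.23065183] [-1.79932305e+02 -2.50094460e-04  2.45712906e+01] 0.08516414996459389 0.1 0.0187
```

View pics/top0.png

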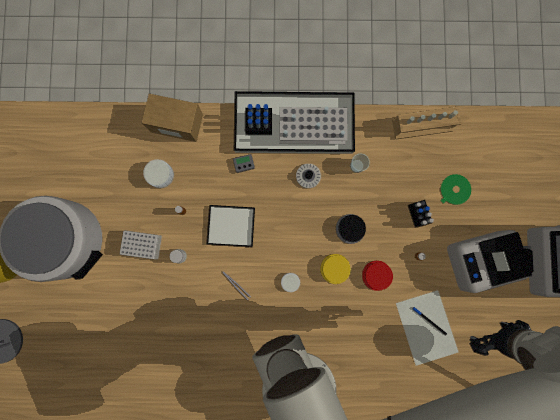

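View pics/side0.png

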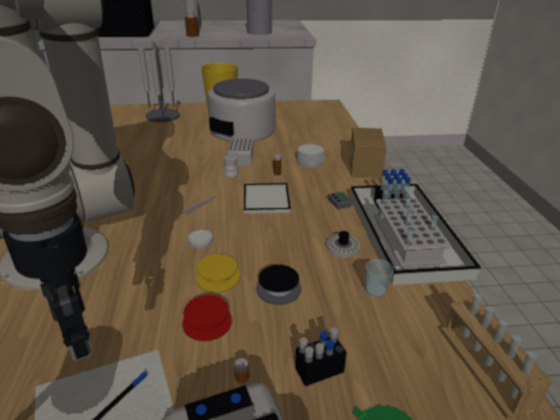

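The top view shows the tray at (231,226), the black stand at (352,228) between yellow (337,269) and red (377,275) look-alikes, and the rotor at (308,176). The block is at (421,213), with another black rack inside the white tray at (258,119). Small ambers are at (180,210) and (421,257). Jar candidates are (290,282), (178,256) and (158,174). One composite close crop will settle the jar and the vials.

```bash
cat > h.py <<'E'
import numpy as np, cv2
from workcell import sensors, camera, ticket, bot
def ray(c,u,v,z):
    R=np.array(c["R"]);t=np.array(c["t"]);o=-R.T@t
    d=R.T@np.array([(u-c["cx"])/c["fx"],(v-c["cy"])/c["fy"],1]);return (o+d*(z-o[2])/d[2]).round(4)
def proj(c,X):
    p=np.array(c["R"])@np.array(X)+np.array(c["t"]);return (c["fx"]*p[0]/p[2]+c["cx"],c["fy"]*p[1]/p[2]+c["cy"])
E
python3 - <<'E'
import cv2,numpy as np
t=cv2.imread("pics/top0.png");s=cv2.imread("pics/side0.png")
def cr(i,u,v,w=32,h=32,k=200): return cv2.resize(i[v-h:v+h,u-w:u+w],(k,k),interpolation=cv2.INTER_CUBIC)
cv2.imwrite("pics/cand.png",np.vstack([np.hstack([cr(t,*p) for p in [(290,282),(178,256),(421,213),(421,257)]]),np.hstack([cr(s,*p) for p in [(202,238),(231,165),(320,358),(242,370)]]),np.hstack([cr(t,*p) for p in [(180,210),(352,228),(308,176),(231,226)]])]))
E
```

```text
(no output)
```

View pics/cand.png

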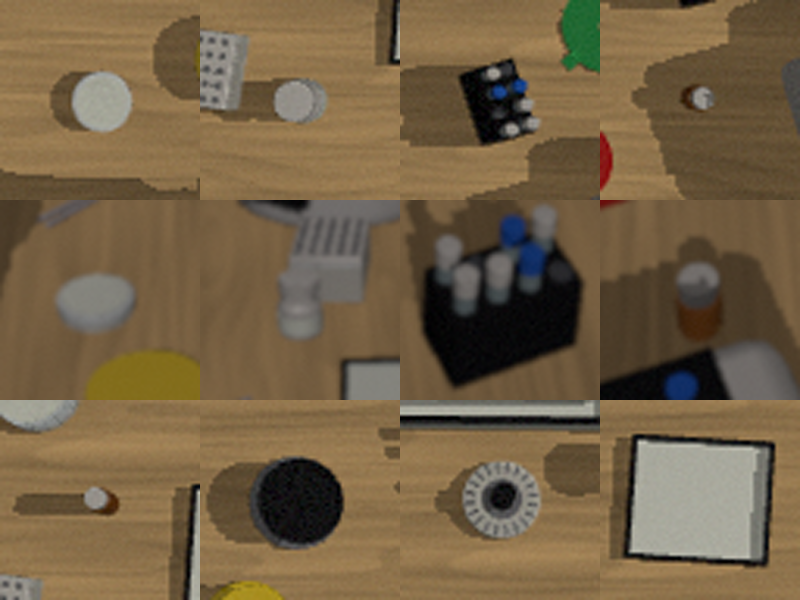

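Row 1 and 2: (290,282) is a tapered bowl and (178,256) is a lidded round jar, so the jar is (178,256). The block is the black one with short tubes at (421,213), and the stand has the black top at (352,228). The vials look like tall at (180,210) and short at (421,257). I'll check their heights by triangulation.

```bash
python3 - <<'E'
from h import *
T=camera("top");S=camera("side")
def tri(a,b):
    A=[];
    for c,(u,v) in ((T,a),(S,b)):
        P=np.hstack([np.array(c["R"]),np.array(c["t"])[:,None]]);K=np.array([[c["fx"],0,c["cx"]],[0,c["fy"],c["cy"]],[0,0,1]]);A.append(K@P)
    X=cv2.triangulatePoints(A[0],A[1],np.float64(a).reshape(2,1),np.float64(b).reshape(2,1));return (X[:3]/X[3]).ravel().round(4)
# side crop: x=u0-32+px/3.125
print("jar",ray(T,176.1,256,.062),tri((176.1,256),(231,158)))
print("vialR(short?)",ray(T,421.6,256.4,.038),tri((421.6,256.4),(241.3,362.5)))
print("vialL(tall?)",ray(T,178.7,209.4,.066),tri((178.7,209.4),(277.5,157)))
print("hub",ray(T,309,175,.044))
g=T["img"].max(2).astype(np.uint8)
def blob(u,v,w,th,z,lo=True):
    m=np.zeros_like(g);s=np.s_[v-w:v+w,u-w:u+w];m[s]=((g[s]<th) if lo else (g[s]>th))
    n,l,st,ce=cv2.connectedComponentsWithStats(m);k=1+np.argmax(st[1:,4]);m=(l==k).astype(np.uint8)
    c=max(cv2.findContours(m,cv2.RETR_EXTERNAL,cv2.CHAIN_APPROX_NONE)[0],key=len)
    W=np.array([ray(T,p[0],p[1],z)[:2] for p in c[:,0].astype(float)],np.float32)
    r=cv2.minAreaRect(W);print(u,v,st[k],ce[k],"rect",r,"circ",cv2.minEnclosingCircle(W))
blob(352,228,25,45,.036);blob(231,226,34,60,.015);blob(421,213,20,45,.055);blob(420,213,20,60,.055)
a=proj(T,[0.4,0,0]);
E
```

```text
jar [0.4267 0.3936 0.062 ] [0.4291 0.3943 0.0592]
vialR(short?) [ 0.4319 -0.398   0.038 ] [ 0.4331 -0.398   0.0382]
vialL(tall?) [0.5753 0.3888 0.066 ] [0.5777 0.3903 0.0588]
hub [ 0.6951 -0.0306  0.044 ]
352 228 [338 215  28  27 583] [351.46826758 227.96740995] rect ((0.5225251317024231, -0.17068684101104736), (0.08521737158298492, 0.08867829293012619), 0.43717581033706665) circ ((0.522527813911438, -0.1705900877714157), 0.04484543576836586)
231 226 [206 205  49  42 242] [229.50413223 226.30165289] rect ((0.5282552242279053, 0.2282622903585434), (0.1526557058095932, 0.131083145737648), 87.16790008544922) circ ((0.5285000205039978, 0.22840000689029694), 0.09809999912977219)
421 213 [408 200  23  27 282] [417.61347518 213.61702128] rect ((0.5713974833488464, -0.3882683515548706), (0.0775904655456543, 0.05830012261867523), 17.426734924316406) circ ((0.5721499919891357, -0.3885999917984009), 0.04532569274306297)
420 213 [408 200  23  27 340] [418.26764706 213.42647059] rect ((0.5708438754081726, -0.38802534341812134), (0.07861398160457611, 0.06022168695926666), 16.30817222595215) circ ((0.5715045928955078, -0.38898134231567383), 0.045803628861904144)
```

```bash
python3 - <<'E'
from h import *
from scipy.optimize import minimize
T=camera("top");S=camera("side")
def pts(p):
    x,y,a=p;c,s=np.cos(a),np.sin(a)
    return [[x+c*dx-s*dy,y+s*dx+c*dy,z] for z in (0,.055) for dx,dy in ((.04,.022),(-.04,.022),(-.04,-.022),(.04,-.022))]
k=8
def dat(c,u0,v0,w,th):
    i=c["img"][v0:v0+w,u0:u0+w].astype(int)
    im=cv2.resize(i.astype(np.uint8),None,fx=k,fy=k,interpolation=cv2.INTER_CUBIC)
    return c,u0,v0,im,(im.max(2)<th).astype(float)
D=[dat(T,396,188,50,50),dat(S,280,316,80,30)]
def pp(d,p): return np.array([((u-d[1]+.5)*k-.5,(v-d[2]+.5)*k-.5) for u,v in (proj(d[0],X) for X in pts(p))],np.float32)
def cost(p):
    s=0
    for d in D:
        m=np.zeros(d[4].shape,np.uint8);cv2.fillConvexPoly(m,cv2.convexHull(pp(d,p)).astype(np.int32),1)
        b=cv2.GaussianBlur(m.astype(np.float32),(0,0),6);s+=abs(b-d[4]).sum()
    return s
r=min((minimize(cost,[.573+dx,-.395,.30+a],method="Nelder-Mead",options=dict(initial_simplex=[[.573+dx,-.395,.3+a],[.58,-.395,.3],[.573,-.385,.3],[.573,-.395,.4]])) for dx in(0,.004) for a in (0,-.06)),key=lambda r:r.fun)
print(r.x,np.degrees(r.x[2]),r.fun)
o=[]
for d in D:
    im=d[3][:,:,::-1].copy();q=pp(d,r.x).astype(int)
    for a,b in [(0,1),(1,2),(2,3),(3,0),(4,5),(5,6),(6,7),(7,4),(0,4),(1,5),(2,6),(3,7)]: cv2.line(im,tuple(map(int,q[a])),tuple(map(int,q[b])),(0,255,0),1)
    o.append(cv2.resize(im,(400,400)))
cv2.imwrite("pics/block.png",np.hstack(o))
print("tipbox right edge",ray(T,160,244,.053),"jar right/left",ray(T,165,256,.062),"beaker",ray(T,360,163,.065),"bowl",ray(T,290,282,.03),"cam",-np.array(T["R"]).T@T["t"])
E
```

```text
[ 0.57401782 -0.39595936  0.30946246] 17.730892777656734 64439.70728085029
tipbox right edge [0.4645 0.4483 0.053 ] jar right/left [0.4264 0.4288 0.062 ] beaker [ 0.7325 -0.1947  0.065 ] bowl [0.3456 0.0294 0.03  ] cam [0.44268299 0.08693587 1.45517887]
```

View pics/block.png

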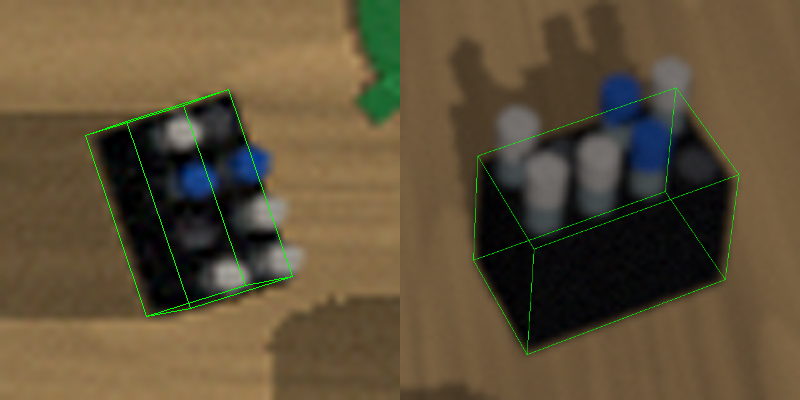

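The block fit overlays well on both views: centre (0.574, -0.396), long side at 17.7°. The short vial comes first, so I turn the tool square and move above it.

```bash
python3 -m handwheel '{"gripper":[1,1,1,1],"slide":[[0,0,0],[0,0,0],[0,0,0],[0,0,0]],"yaw":[0.107,0.107,0.107,0.108]}' 40
python3 -m handwheel '{"gripper":[1,1,1,1,1,1,1,1],"slide":[[34,-17,0],[34,-17,0],[34,-17,0],[34,-17,0],[34,-17,0],[34,-17,0],[0,0,0],[0,0,0]],"yaw":[0,0,0,0,0,0,0,0]}'
```

```text
time: 0.63
ee_pos: [0.2287, -0.5002, 0.2312]
tcp_rot: [-180.0, 0.0, -0.3]
wrist_force: [-0.2, 0.2, 0.1]
opening: 0.0854
grasp_force: 0.0
time: 1.3
ee_pos: [0.4342, -0.3971, 0.2307]
tcp_rot: [-180.0, 0.0, 0.2]
wrist_force: [-0.8, 0.7, -0.4]
opening: 0.0856
grasp_force: 0.0
```

```bash
python3 -m handwheel '{"gripper":[1,1,1,1,1,1,1,1],"slide":[[-2,1,35],[0,0,35],[0,0,35],[0,0,35],[0,0,30],[0,0,25],[0,0,17],[0,0,14]],"yaw":[0,0,0,0,0,0,0,0]}'
python3 -m handwheel '{"gripper":[1,-1,-1,-1,-1,-1,-1,-1],"slide":[[0,0,0],[0,0,0],[0,0,0],[0,0,0],[0,0,0],[0,0,0],[0,0,0],[0,0,0]],"yaw":[0,0,0,0,0,0,0,0]}' 30
python3 -m handwheel '{"gripper":[-1,-1,-1,-1],"slide":[[0,0,0],[0,0,0],[0,0,0],[0,0,0]],"yaw":[0,0,0,0]}'
```

```text
time: 1.97
ee_pos: [0.4288, -0.3995, 0.0033]
tcp_rot: [-179.9, 0.1, -0.1]
wrist_force: [-0.0, 0.6, 0.3]
opening: 0.0853
grasp_force: 0.0
time: 2.63
ee_pos: [0.431, -0.3996, 0.0064]
tcp_rot: [179.9, -0.1, -0.0]
wrist_force: [-2.1, 0.8, 5.6]
opening: 0.0247
grasp_force: 29.3
time: 2.97
ee_pos: [0.431, -0.3996, 0.0064]
tcp_rot: [179.9, -0.1, -0.0]
wrist_force: [-0.1, 0.4, 6.0]
opening: 0.025
grasp_force: 29.3
```

```bash
python3 -m handwheel '{"gripper":[-1,-1,-1,-1,-1,-1],"slide":[[0,0,5],[0,0,-15],[0,0,-25],[0,0,-35],[0,0,-30],[0,0,0]],"yaw":[0,0,0,0,0,0]}'
python3 -m handwheel '{"gripper":[-1,-1,-1,-1,-1,-1,-1,-1],"slide":[[2,-15,0],[2,-25,0],[2,-30,0],[2,-30,0],[2,-30,0],[2,-30,0],[2,-30,0],[2,-30,0]],"yaw":[0,0,0,0,0,0,0,0]}'
python3 -m handwheel '{"gripper":[-1,-1,-1,-1,-1,-1,-1,-1],"slide":[[2,-30,0],[2,-30,0],[2,-30,0],[2,-30,0],[2,-30,0],[2,-30,0],[0,-20,0],[0,-10,0]],"yaw":[0,0,0,0,0,0,0,0]}'
python3 -m handwheel '{"gripper":[-1,-1],"slide":[[0,0,0],[0,0,0]],"yaw":[0,0]}'
```

```text
time: 3.47
ee_pos: [0.4327, -0.4009, 0.1122]
tcp_rot: [179.7, -0.4, -0.0]
wrist_force: [0.2, -1.2, 0.4]
opening: 0.0247
grasp_force: 31.7
time: 4.13
ee_pos: [0.446, -0.1771, 0.1042]
tcp_rot: [-180.0, 0.1, -0.0]
wrist_force: [1.6, -0.4, -0.3]
opening: 0.0252
grasp_force: 31.7
time: 4.8
ee_pos: [0.4581, 0.0154, 0.1045]
tcp_rot: [-179.2, 0.1, 1.5]
wrist_force: [0.0, -1.4, -1.1]
opening: 0.0248
grasp_force: 31.7
time: 4.97
ee_pos: [0.4586, 0.013, 0.105]
tcp_rot: [-179.3, 0.0, 1.2]
wrist_force: [-0.7, 0.4, -1.2]
opening: 0.0244
grasp_force: 31.7
```

```bash
python3 -m handwheel '{"gripper":[-1,-1,-1,-1,-1,-1,-1,-1],"slide":[[0.8,-17,0],[0,0,20],[0,0,25],[0,0,20],[0,0,15],[0,0,8],[0,0,4],[0,0,3]],"yaw":[0.021,0,0,0,0,0,0,0]}'
python3 -m handwheel '{"gripper":[-1,-1,-1],"slide":[[0,0,1],[0,0,0],[0,0,0]],"yaw":[0,0,0]}'
```

```text
time: 5.63
ee_pos: [0.4596, 0.0165, 0.0107]
tcp_rot: [-178.6, 0.0, 1.2]
wrist_force: [-0.5, 0.7, -0.9]
opening: 0.0248
grasp_force: 31.7
time: 5.88
ee_pos: [0.4601, 0.017, 0.0104]
tcp_rot: [-178.6, -0.0, 1.2]
wrist_force: [0.7, -0.2, -0.0]
opening: 0.0247
grasp_force: 31.7
```

```bash
python3 -c "
from h import *
o=sensors.get_obs();print(o['q'],o['ee_pos'],o['tcp_rot'],o['joint_efforts'],o['torque'])"
```

```text
[  1.23121762  -5.64671885 -25.06281952  70.53737834   1.42472447
 180.00101348] [0.46005054 0.01697521 0.01043398] [-1.78575275e+02 -4.64957931e-02  1.23020445e+00] [-8.42439453e-02 -3.90398526e+01  4.53072023e+01 -1.42846175e-02
  8.22228380e-02  5.74852782e-02] [-0.04059378  0.03622829 -0.01180102]
```

The last joint was at its 180° limit, which is why the pose wasn't reached. I'll turn the tool away from the limit and then finish.

```bash
python3 -m handwheel '{"gripper":[-1,-1,-1,-1,-1],"slide":[[0,0,-10],[0,0,0],[0,0,0],[0,0,0],[0,0,0]],"yaw":[0,-0.1,-0.1,0,0]}'
```

```text
time: 6.3
ee_pos: [0.4599, 0.0168, 0.0205]
tcp_rot: [-178.6, -0.3, 12.5]
wrist_force: [0.4, -0.1, -0.6]
opening: 0.0245
grasp_force: 31.7
```

```bash
cat >> h.py <<'E'
from scipy.spatial.transform import Rotation as Ro
def d(target,yaw=None):
    o=sensors.get_obs();R=Ro.from_euler("xyz",o["tcp_rot"],degrees=True)
    r=R.inv().apply(np.array(target)-o["ee_pos"])*1000
    out=["slide",r.round(1)]
    if yaw is not None: out+=["yaw rad",round(-np.radians(yaw-o["tcp_rot"][2]),3),"slide after turn",(Ro.from_euler("xyz",[o["tcp_rot"][0],o["tcp_rot"][1],yaw],degrees=True).inv().apply(np.array(target)-o["ee_pos"])*1000).round(1)]
    print(*out)
E
python3 -c "
from h import *
d([.4594,.030,.0205])"
```

```text
slide [  2.4 -13.    0.4]
```

```bash
python3 -m handwheel '{"gripper":[-1,-1,-1,-1,-1,-1],"slide":[[1,-5,0],[1.4,-8,0],[0,0,5],[0,0,4],[0,0,2],[0,0,0]],"yaw":[0,0,0,0,0,0]}'
python3 -m handwheel '{"gripper":[-1,-1,-1,-1,-1],"slide":[[0,0,1],[0,0,1],[0,0,1],[0,0,0],[0,0,0]],"yaw":[0,0,0,0,0]}'
```

```text
time: 6.8
ee_pos: [0.4584, 0.0303, 0.0081]
tcp_rot: [-178.6, -0.2, 12.7]
wrist_force: [0.7, 0.7, -0.5]
opening: 0.0249
grasp_force: 31.7
time: 7.22
ee_pos: [0.459, 0.0303, 0.006]
tcp_rot: [-178.6, -0.3, 12.7]
wrist_force: [0.6, -0.3, -0.6]
opening: 0.0248
grasp_force: 31.7
```

```bash
python3 -m handwheel '{"gripper":[-1,-1,-1,-1],"slide":[[0,0,1],[0,0,0.5],[0,0,0],[0,0,0]],"yaw":[0,0,0,0]}'
```

```text
time: 7.55
ee_pos: [0.459, 0.0303, 0.0045]
tcp_rot: [-178.6, -0.3, 12.7]
wrist_force: [0.5, 0.7, -1.2]
opening: 0.0247
grasp_force: 31.7
```

```bash
for i in 1; do python3 -m handwheel '{"gripper":[-1,-1,-1,-1],"slide":[[0,0,1],[0,0,0],[0,0,0],[0,0,0]],"yaw":[0,0,0,0]}'; done
python3 -m handwheel '{"gripper":[-1,-1,-1,-1],"slide":[[0,0,1],[0,0,0],[0,0,0],[0,0,0]],"yaw":[0,0,0,0]}'
python3 - <<'E'
from h import *
S=camera("side");i=S["img"][:,:,::-1];u,v=map(int,proj(S,[.459,.03,.02]));print(u,v)
cv2.imwrite("pics/sv.png",cv2.resize(i[max(v-60,0):v+40,u-70:u+70],(700,500),interpolation=cv2.INTER_CUBIC))
E
```

```text
time: 7.88
ee_pos: [0.4592, 0.0304, 0.0039]
tcp_rot: [-178.6, -0.3, 12.7]
wrist_force: [-2.1, 0.3, 5.7]
opening: 0.0251
grasp_force: 32.1
time: 8.22
ee_pos: [0.4593, 0.0304, 0.0038]
tcp_rot: [-178.6, -0.3, 12.7]
wrist_force: [-5.2, -0.5, 15.0]
opening: 0.0247
grasp_force: 33.1
245 232
```

View pics/sv.png

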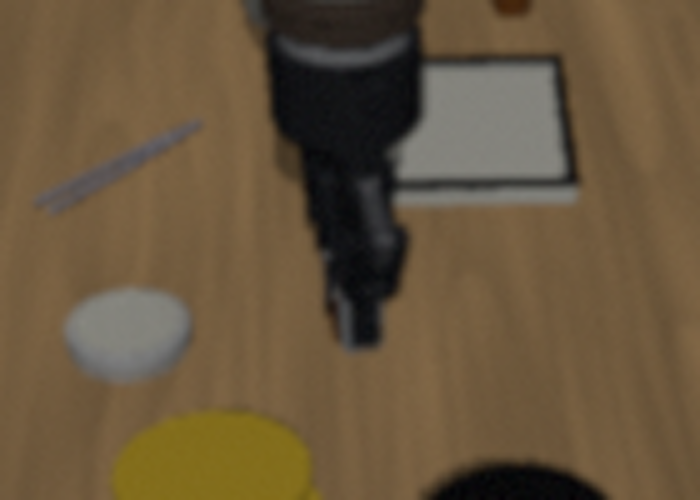

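The fingers are at the spot in front of the bowl and on bench contact. Back off 1 mm and release.

```bash
python3 -m handwheel '{"gripper":[-1,-0.3,-0.1,0.1,0.3,0.3],"slide":[[0,0,-1.2],[0,0,0],[0,0,0],[0,0,0],[0,0,0],[0,0,0]],"yaw":[0,0,0,0,0,0]}'
python3 -m handwheel '{"gripper":[0.3,0.3,0.3,0.3,0.3,0.3],"slide":[[0,0,-5],[0,0,-10],[0,0,-25],[0,0,-35],[0,0,-35],[0,0,-20]],"yaw":[0,0,0,0,0,0]}'
python3 -c "
from h import *
d([.4280,.394,.135],90)"
```

```text
time: 8.77
ee_pos: [0.4589, 0.0304, 0.0035]
tcp_rot: [-178.6, -0.2, 12.7]
wrist_force: [0.2, 0.4, -0.2]
opening: 0.0553
grasp_force: 0.0
time: 9.27
ee_pos: [0.46, 0.0271, 0.1384]
tcp_rot: [-178.6, -0.5, 12.7]
wrist_force: [0.5, -0.3, 0.6]
opening: 0.0556
grasp_force: 0.0
slide [  49.4 -364.8   12.4] yaw rad -1.349 slide after turn [366.8 -31.8   7.4]
```

```bash
python3 -m handwheel '{"gripper":[1,1,1,1,1,1,1,1],"slide":[[0,0,0],[0,0,0],[0,0,0],[0,0,0],[0,0,0],[0,0,0],[0,0,0],[0,0,0]],"yaw":[-0.12,-0.12,-0.12,-0.12,-0.12,-0.12,-0.12,-0.12]}'
python3 -m handwheel '{"gripper":[1,1,1,1,1,1,1,1],"slide":[[0,0,0],[0,0,0],[0,0,0],[0,0,0],[30,-5,0],[35,-5,0],[35,-5,0],[35,-5,0]],"yaw":[-0.12,-0.12,-0.12,-0.03,0,0,0,0]}'
python3 -m handwheel '{"gripper":[1,1,1,1,1,1,1,1],"slide":[[35,-3,0],[35,-3,0],[35,-3,0],[35,-2,0],[35,0,0],[35,0,0],[20,0,0],[0,0,0]],"yaw":[0,0,0,0,0,0,0,0]}'
python3 -c "
from h import *
d([.4275,.394,.135],90);print(sensors.get_obs()['q'])"
```

```text
time: 9.93
ee_pos: [0.4592, 0.0271, 0.1347]
tcp_rot: [-179.5, -1.3, 68.0]
wrist_force: [0.3, 0.0, 0.2]
opening: 0.0851
grasp_force: 0.0
time: 10.6
ee_pos: [0.4388, 0.1633, 0.1382]
tcp_rot: [180.0, -1.4, 90.0]
wrist_force: [0.8, -0.1, -1.1]
opening: 0.0854
grasp_force: 0.0
time: 11.27
ee_pos: [0.4273, 0.3955, 0.1431]
tcp_rot: [-180.0, -1.5, 90.2]
wrist_force: [0.8, -0.5, 0.2]
opening: 0.0855
grasp_force: 0.0
slide [-1.8  0.2  8.1] yaw rad 0.004 slide after turn [-1.8  0.2  8.1]
[ 42.23582252   7.52392983   3.08141611  84.5939283    1.12788203
 132.01473941]
```

```bash
python3 -c "
from h import *
d([.4275,.394,.020])"
```

```text
slide [ -4.7   0.2 123. ]
```

```bash
python3 -m handwheel '{"gripper":[1,1,1,1,1,1,1,1],"slide":[[-4.7,0,20],[0,0,25],[0,0,25],[0,0,25],[0,0,18],[0,0,10],[0,0,0],[0,0,0]],"yaw":[0,0,0,0,0,0,0,0]}'
python3 -m handwheel '{"gripper":[-1,-1,-1,-1,-1,-1,-1,-1],"slide":[[0,0,0],[0,0,0],[0,0,0],[0,0,0],[0,0,0],[0,0,0],[0,0,0],[0,0,0]],"yaw":[0,0,0,0,0,0,0,0]}' 40
python3 -m handwheel '{"gripper":[-1,-1,-1,-1,-1,-1],"slide":[[0,0,-2],[0,0,-15],[0,0,-25],[0,0,-30],[0,0,-30],[0,0,0]],"yaw":[0,0,0,0,0,0]}'
python3 -c "
from h import *
d([.5254,.0288,.12])"
```

```text
time: 11.93
ee_pos: [0.4279, 0.3902, 0.0205]
tcp_rot: [-180.0, -1.4, 90.0]
wrist_force: [-0.7, -0.6, 0.5]
opening: 0.0855
grasp_force: 0.0
time: 12.6
ee_pos: [0.4282, 0.3908, 0.0212]
tcp_rot: [180.0, -1.5, 90.0]
wrist_force: [-0.1, -1.6, 6.6]
opening: 0.0437
grasp_force: 40.4
time: 13.1
ee_pos: [0.4296, 0.3893, 0.1283]
tcp_rot: [179.7, -1.7, 90.1]
wrist_force: [1.0, 1.2, -0.2]
opening: 0.0431
grasp_force: 41.0
slide [-360.7   95.5   -2.2]
```

```bash
python3 -m handwheel '{"gripper":[-1,-1,-1,-1,-1,-1,-1,-1],"slide":[[-15,8,0],[-25,12,0],[-35,12,0],[-35,12,0],[-35,12,0],[-35,12,0],[-35,12,0],[-35,12,0]],"yaw":[0,0,0,0,0,0,0,0]}'
python3 -m handwheel '{"gripper":[-1,-1,-1,-1,-1,-1,-1,-1],"slide":[[-35,3,0],[-35,0,0],[-25,0,0],[-12,0,0],[0,0,0],[0,0,0],[0,0,0],[0,0,0]],"yaw":[0,0,0,0,0.12,0.12,0.12,0.12]}'
python3 -m handwheel '{"gripper":[-1,-1,-1,-1,-1,-1,-1,-1],"slide":[[0,0,0],[0,0,0],[0,0,0],[0,0,0],[0,0,0],[0,0,0],[0,0,0],[0,0,0]],"yaw":[0.12,0.12,0.12,0.12,0.12,0.12,0.02,0]}'
python3 -c "
from h import *
d([.5225,.028,.025]);print(sensors.get_obs()['q'])"
```

```text
time: 13.77
ee_pos: [0.5202, 0.1363, 0.1153]
tcp_rot: [-180.0, -1.4, 90.1]
wrist_force: [0.9, 0.1, -0.5]
opening: 0.0435
grasp_force: 41.0
time: 14.43
ee_pos: [0.5231, 0.0313, 0.1125]
tcp_rot: [-179.3, -1.2, 62.2]
wrist_force: [-0.2, 0.2, -1.2]
opening: 0.0438
grasp_force: 41.0
time: 15.1
ee_pos: [0.5231, 0.0315, 0.1125]
tcp_rot: [-178.6, -0.4, 20.3]
wrist_force: [-0.4, 0.7, -0.7]
opening: 0.0434
grasp_force: 41.0
slide [-2.4  5.1 87.4]
[  2.66300356   0.72187043  -7.48354442  81.79258062   1.43118603
 162.38177248]
```

```bash
python3 -m handwheel '{"gripper":[-1,-1,-1,-1,-1,-1,-1,-1],"slide":[[-2.4,5.1,15],[0,0,25],[0,0,25],[0,0,15],[0,0,8],[0,0,2],[0,0,0],[0,0,0]],"yaw":[0,0,0,0,0,0,0,0]}'
python3 -m handwheel '{"gripper":[-1,-1,-1],"slide":[[0,0,1],[0,0,0],[0,0,0]],"yaw":[0,0,0]}'
python3 -m handwheel '{"gripper":[-1,-1,-1],"slide":[[0,0,1],[0,0,0],[0,0,0]],"yaw":[0,0,0]}'
```

```text
time: 15.77
ee_pos: [0.523, 0.0278, 0.0232]
tcp_rot: [-178.7, -0.5, 20.2]
wrist_force: [0.6, -0.1, -0.8]
opening: 0.0438
grasp_force: 41.0
time: 16.02
ee_pos: [0.5227, 0.0277, 0.0219]
tcp_rot: [-178.7, -0.5, 20.2]
wrist_force: [0.8, -0.6, -1.5]
opening: 0.0437
grasp_force: 41.0
time: 16.27
ee_pos: [0.5228, 0.0277, 0.0217]
tcp_rot: [-178.7, -0.5, 20.2]
wrist_force: [-3.1, -0.5, 7.1]
opening: 0.0438
grasp_force: 41.8
```

Contact. Release, lift, and move to the tall vial.

```bash
python3 -m handwheel '{"gripper":[-0.1,0.1,0.3,0.5,0.7,0.7],"slide":[[0,0,-0.5],[0,0,0],[0,0,0],[0,0,0],[0,0,0],[0,0,0]],"yaw":[0,0,0,0,0,0]}'
python3 -m handwheel '{"gripper":[0.7,0.7,0.7,0.7,0.7,0.7],"slide":[[0,0,-5],[0,0,-10],[0,0,-25],[0,0,-35],[0,0,-35],[0,0,-10]],"yaw":[0,0,0,0,0,0]}'
python3 - <<'E'
from h import *
d([.5755,.389,.135],60)
T=camera("top");cv2.imwrite("pics/t2.png",T["img"][:,:,::-1])
E
```

```text
time: 16.77
ee_pos: [0.5225, 0.0277, 0.0209]
tcp_rot: [-178.6, -0.4, 20.1]
wrist_force: [0.2, -0.6, 0.5]
opening: 0.0723
grasp_force: 0.0
time: 17.27
ee_pos: [0.5244, 0.0247, 0.1475]
tcp_rot: [-178.8, -0.8, 20.1]
wrist_force: [0.5, 0.1, 1.1]
opening: 0.0725
grasp_force: 0.0
slide [ 173.2 -324.1   22. ] yaw rad -0.696 slide after turn [ 340.9 -137.5   20.5]
```

```bash
python3 -m handwheel '{"gripper":[1,1,1,1,1,1,1,1],"slide":[[0,0,0],[0,0,0],[0,0,0],[0,0,0],[0,0,0],[0,0,0],[20,-8,0],[30,-12,0]],"yaw":[-0.116,-0.116,-0.116,-0.116,-0.116,-0.116,0,0]}'
python3 -m handwheel '{"gripper":[1,1,1,1,1,1,1,1],"slide":[[34,-13.5,0],[34,-13.5,0],[34,-13.5,0],[34,-13.5,0],[34,-13.5,0],[34,-13.5,0],[34,-13.5,0],[34,-14,0]],"yaw":[0,0,0,0,0,0,0,0]}'
python3 -m handwheel '{"gripper":[1,1,1],"slide":[[19,-9,0],[0,0,0],[0,0,0]],"yaw":[0,0,0]}'
python3 -c "
from h import *
d([.5755,.389,.022])"
```

```text
time: 17.98
ee_pos: [0.5301, 0.0768, 0.1423]
tcp_rot: [-179.3, -1.2, 59.9]
wrist_force: [1.0, 0.1, -0.3]
opening: 0.0853
grasp_force: 0.0
time: 18.65
ee_pos: [0.572, 0.3695, 0.1493]
tcp_rot: [-179.2, -1.2, 60.0]
wrist_force: [0.5, 0.4, 1.0]
opening: 0.0855
grasp_force: 0.0
time: 18.9
ee_pos: [0.5734, 0.3897, 0.149]
tcp_rot: [-179.2, -1.1, 60.1]
wrist_force: [0.1, -0.4, 0.8]
opening: 0.0847
grasp_force: 0.0
slide [ -2.1   3.9 126.9]
```

View pics/t2.png

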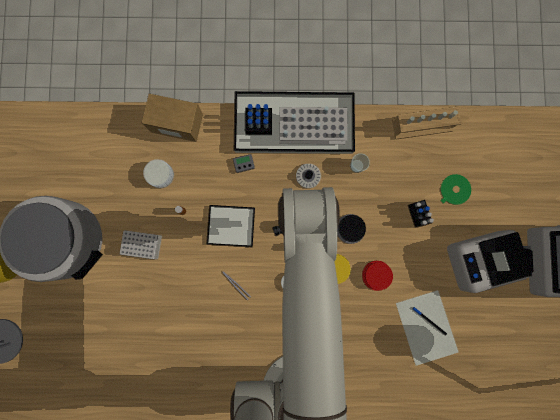

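The arm covers the middle in this view. The jar is gone from (178,256) and the tall vial is still at (180,210). Descend on it.

```bash
python3 -m handwheel '{"gripper":[1,1,1,1,1,1,1,1],"slide":[[-2.1,3.9,20],[0,0,30],[0,0,30],[0,0,25],[0,0,16],[0,0,10],[0,0,0],[0,0,0]],"yaw":[0,0,0,0,0,0,0,0]}'
python3 -m handwheel '{"gripper":[-0.5,-1,-1,-1,-1,-1,-1,-1],"slide":[[0,0,0],[0,0,0],[0,0,0],[0,0,0],[0,0,0],[0,0,0],[0,0,0],[0,0,0]],"yaw":[0,0,0,0,0,0,0,0]}' 30
python3 -m handwheel '{"gripper":[-1,-1,-1,-1],"slide":[[0,0,0],[0,0,0],[0,0,0],[0,0,0]],"yaw":[0,0,0,0]}'
python3 - <<'E'
from h import *
S=camera("side");i=S["img"][:,:,::-1];u,v=map(int,proj(S,[.576,.389,.04]));print(u,v)
cv2.imwrite("pics/tv.png",cv2.resize(i[v-50:v+50,u-70:u+70],(700,500),interpolation=cv2.INTER_CUBIC))
E
```

```text
time: 19.57
ee_pos: [0.5763, 0.3875, 0.0196]
tcp_rot: [-179.2, -1.2, 60.0]
wrist_force: [0.3, -0.5, 0.6]
opening: 0.0854
grasp_force: 0.0
time: 20.23
ee_pos: [0.5764, 0.3883, 0.0195]
tcp_rot: [-179.3, -1.2, 60.0]
wrist_force: [0.1, -0.3, 3.7]
opening: 0.0253
grasp_force: 29.7
time: 20.57
ee_pos: [0.5764, 0.3883, 0.0195]
tcp_rot: [-179.3, -1.2, 60.0]
wrist_force: [0.0, -2.2, 5.4]
opening: 0.025
grasp_force: 29.8
276 162
```

View pics/tv.png

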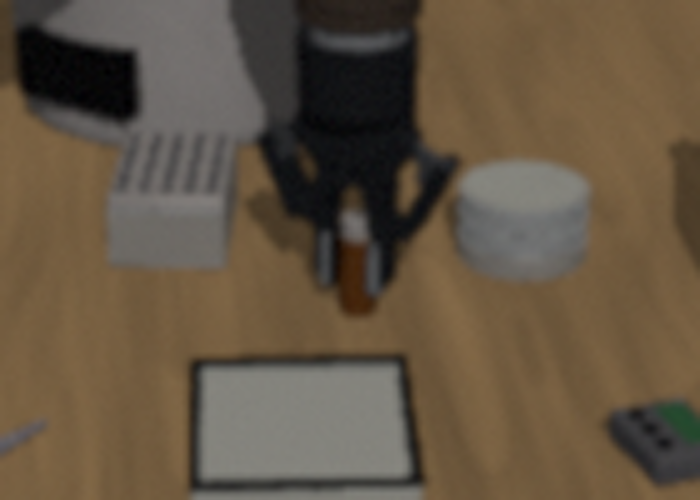

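```bash
python3 -m handwheel '{"gripper":[-1,-1,-1,-1,-1,-1],"slide":[[0,0,-2],[0,0,-15],[0,0,-25],[0,0,-30],[0,0,-18],[0,0,0]],"yaw":[0,0,0,0,0,0]}'
python3 -c "
from h import *
d([.5914,.0277,.11])"
```

```text
time: 21.12
ee_pos: [0.5775, 0.3868, 0.1138]
tcp_rot: [-179.4, -1.5, 60.0]
wrist_force: [-0.5, -0.3, -0.1]
opening: 0.0248
grasp_force: 29.5
slide [-304.1  191.4   -6.3]
```

```bash
python3 -m handwheel '{"gripper":[-1,-1,-1,-1,-1,-1,-1,-1],"slide":[[-12,8,0],[-20,12,0],[-26,17,0],[-28,18,0],[-28,18,0],[-28,18,0],[-28,18,0],[-28,18,0]],"yaw":[0,0,0,0,0,0,0,0]}'
python3 -m handwheel '{"gripper":[-1,-1,-1,-1,-1,-1,-1,-1],"slide":[[-28,17,0],[-28,17,0],[-26,15,0],[-16,10,0],[-8,5,0],[0,0,0],[0,0,0],[0,0,0]],"yaw":[0,0,0,0,0,0.116,0.116,0.116]}'
python3 -m handwheel '{"gripper":[-1,-1,-1,-1,-1],"slide":[[0,0,0],[0,0,0],[0,0,0],[0,0,0],[0,0,0]],"yaw":[0.116,0.116,0.1,0,0]}'
python3 -c "
from h import *
d([.5914,.0277,.023])"
```

```text
time: 21.78
ee_pos: [0.5861, 0.1487, 0.1013]
tcp_rot: [-179.1, -1.1, 60.0]
wrist_force: [-0.4, -0.0, -0.1]
opening: 0.025
grasp_force: 29.5
time: 22.45
ee_pos: [0.5891, 0.0271, 0.0988]
tcp_rot: [-178.8, -0.8, 39.7]
wrist_force: [0.6, 0.1, 0.2]
opening: 0.0253
grasp_force: 29.5
time: 22.87
ee_pos: [0.5893, 0.0275, 0.0991]
tcp_rot: [-178.6, -0.4, 21.3]
wrist_force: [-0.4, 0.9, 0.5]
opening: 0.0252
grasp_force: 29.5
slide [ 1.5  2.5 76.1]
```

```bash
python3 -m handwheel '{"gripper":[-1,-1,-1,-1,-1,-1,-1,-1],"slide":[[1.5,2.5,12],[0,0,25],[0,0,22],[0,0,12],[0,0,5],[0,0,1.5],[0,0,0],[0,0,0]],"yaw":[0,0,0,0,0,0,0,0]}'
python3 -m handwheel '{"gripper":[-1,-1,-1],"slide":[[0,0,1],[0,0,0],[0,0,0]],"yaw":[0,0,0]}'
python3 -m handwheel '{"gripper":[-1,-1,-1],"slide":[[0,0,1],[0,0,0],[0,0,0]],"yaw":[0,0,0]}'
```

```text
time: 23.53
ee_pos: [0.5927, 0.0274, 0.0236]
tcp_rot: [-178.7, -0.5, 21.1]
wrist_force: [-0.2, 0.7, -0.8]
opening: 0.0249
grasp_force: 29.5
time: 23.78
ee_pos: [0.5923, 0.0274, 0.0221]
tcp_rot: [-178.7, -0.5, 21.1]
wrist_force: [0.3, -0.2, 0.8]
opening: 0.0252
grasp_force: 29.5
time: 24.03
ee_pos: [0.592, 0.0275, 0.0205]
tcp_rot: [-178.7, -0.5, 21.1]
wrist_force: [0.1, 1.0, -0.6]
opening: 0.0253
grasp_force: 29.5
```

```bash
python3 -m handwheel '{"gripper":[-1,-1,-1],"slide":[[0,0,1],[0,0,0],[0,0,0]],"yaw":[0,0,0]}'
python3 -m handwheel '{"gripper":[-1,-1,-1],"slide":[[0,0,0.7],[0,0,0],[0,0,0]],"yaw":[0,0,0]}'
```

```text
time: 24.28
ee_pos: [0.5921, 0.0275, 0.0197]
tcp_rot: [-178.7, -0.5, 21.1]
wrist_force: [-0.2, 0.5, 2.3]
opening: 0.0255
grasp_force: 29.8
time: 24.53
ee_pos: [0.5921, 0.0275, 0.0196]
tcp_rot: [-178.7, -0.5, 21.1]
wrist_force: [-2.5, 0.3, 7.5]
opening: 0.0252
grasp_force: 30.5
```

```bash
python3 -m handwheel '{"gripper":[-0.3,-0.1,0.1,0.3,0.5,0.5],"slide":[[0,0,-0.5],[0,0,0],[0,0,0],[0,0,0],[0,0,0],[0,0,0]],"yaw":[0,0,0,0,0,0]}'
python3 -m handwheel '{"gripper":[0.5,0.5,0.5,0.5,0.5,0.5],"slide":[[0,0,-5],[0,0,-10],[0,0,-25],[0,0,-35],[0,0,-25],[0,0,0]],"yaw":[0,0,0,0,0,0]}'
python3 -c "
from h import *
d([.695,-.0306,.018]);d([.695,-.0306,.12]);
c=camera('top');g=c['img'].max(2)
m=np.zeros_like(g);s=np.s_[166:186,298:320];m[s]=g[s]<45
k,l,st,ce=cv2.connectedComponentsWithStats(m);print(st[1:],ce[1:])
b=st[:,4].tolist()
"
```

```text
time: 25.03
ee_pos: [0.5919, 0.0275, 0.0191]
tcp_rot: [-178.6, -0.4, 21.1]
wrist_force: [0.8, 0.2, -1.1]
opening: 0.0637
grasp_force: 0.0
time: 25.53
ee_pos: [0.5945, 0.025, 0.1265]
tcp_rot: [-178.8, -1.0, 21.1]
wrist_force: [0.8, 0.5, 0.9]
opening: 0.0643
grasp_force: 0.0
slide [ 72.   90.2 107.9]
slide [73.7 88.1  5.9]
[] []
```

```bash
python3 - <<'E'
from h import *
c=camera('top');g0=cv2.imread('pics/top0.png').max(2)
print(g0[165:187:2,297:322:2])
for th in (50,65,80):
    m=(g0<th).astype(np.uint8);w=np.zeros_like(m);w[164:188,296:322]=m[164:188,296:322]
    k,l,st,ce=cv2.connectedComponentsWithStats(w);i=1+np.argmax(st[1:,4]);print(th,st[i],ce[i],ray(c,*ce[i],.044))
E
python3 -m handwheel '{"gripper":[0.5,0.7,1,1,1,1],"slide":[[15,18,-3],[25,30,-5],[20,25,0],[12,15,0],[0,0,0],[0,0,0]],"yaw":[0,0,0,0,0,0]}'
python3 -c "
from h import *
d([.695,-.0306,.018])"
```

```text
[[144 103 112  92 144 108 122 150 118 131 146 145 145]
 [ 94 119 122 144 131 118 135 141 112 157 140 147 151]
 [103 138 136 140 143 109  96 137 148 108 154 151 146]
 [142 131 123 118  79  24  13  26 106 146  88 154 148]
 [ 89 108 145  54  34  24  19  20  76 138 137 150 140]
 [143 137 145  60  15  22  23  12  80 134 144 154 135]
 [104 114 150  57  38   5  20  29  82 140  85 101 143]
 [141 104 134 100  82  73  67  87 101 147 133 154 152]
 [100 146 111 138 113  91  92 117 147 139 136 148 136]
 [ 89 100 140 126 137 142 140 137 139 119 151 145 143]
 [ 97  93 121 106 145 121 119 142 108 144 145 144 143]]
50 [304 170   9   9  60] [308.23333333 174.31666667] [ 0.6974 -0.028   0.044 ]
65 [303 170  10  10  77] [307.53246753 174.45454545] [ 0.6969 -0.0257  0.044 ]
80 [302 170  12  10  89] [307.59550562 174.37078652] [ 0.6972 -0.0259  0.044 ]
time: 26.13
ee_pos: [0.6906, -0.0319, 0.1236]
tcp_rot: [-178.6, -0.3, 21.0]
wrist_force: [-0.7, -0.1, -0.2]
opening: 0.0856
grasp_force: 0.0
slide [  4.    3.  105.6]
```

```bash
python3 -m handwheel '{"gripper":[1,1,1,1,1,1,1,1],"slide":[[6,2,20],[0,0,30],[0,0,25],[0,0,15],[0,0,10],[0,0,4],[0,0,0],[0,0,0]],"yaw":[0,0,0,0,0,0,0,0]}'
python3 -c "
from h import *
d([.6965,-.029,.019])"
```

```text
time: 26.8
ee_pos: [0.6973, -0.0283, 0.023]
tcp_rot: [-178.7, -0.5, 21.1]
wrist_force: [0.4, -0.8, 0.7]
opening: 0.0853
grasp_force: 0.0
slide [-1.   0.4  4. ]
```

```bash
python3 -m handwheel '{"gripper":[1,0.4,-1,-1,-1,-1,-1,-1],"slide":[[-1,0,4],[0,0,0],[0,0,0],[0,0,0],[0,0,0],[0,0,0],[0,0,0],[0,0,0]],"yaw":[0,0,0,0,0,0,0,0]}' 40
python3 -m handwheel '{"gripper":[-1,-1,-1,-1],"slide":[[0,0,0],[0,0,0],[0,0,0],[0,0,0]],"yaw":[0,0,0,0]}'
python3 -m handwheel '{"gripper":[-1,-1,-1,-1,-1,-1],"slide":[[0,0,-2],[0,0,-10],[0,0,-20],[0,0,-30],[0,0,-35],[0,0,0]],"yaw":[0,0,0,0,0,0]}'
python3 - <<'E'
from h import *
d([.5225,-.171,.115])
S=camera("side");i=S["img"][:,:,::-1];u,v=map(int,proj(S,[.695,-.03,.12]));print(u,v)
cv2.imwrite("pics/rv.png",cv2.resize(i[v-40:v+60,u-70:u+70],(700,500),interpolation=cv2.INTER_CUBIC))
E
```

```text
time: 27.47
ee_pos: [0.6964, -0.0289, 0.0184]
tcp_rot: [-178.7, -0.5, 21.1]
wrist_force: [-1.8, -0.3, 4.3]
opening: 0.0247
grasp_force: 39.5
time: 27.8
ee_pos: [0.6964, -0.0289, 0.0184]
tcp_rot: [-178.7, -0.5, 21.1]
wrist_force: [-0.7, -0.3, 5.7]
opening: 0.0246
grasp_force: 39.7
time: 28.3
ee_pos: [0.6986, -0.0314, 0.1231]
tcp_rot: [-178.9, -1.0, 21.1]
wrist_force: [1.2, -1.3, 1.1]
opening: 0.0247
grasp_force: 39.3
slide [-214.6   67.1    3.2]
344 206
```

View pics/rv.png

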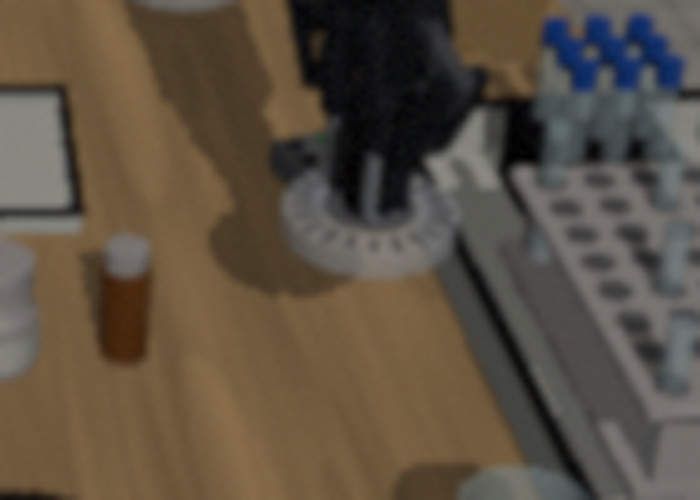

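Rotor is held level, and the tall vial and jar stand upright in the background. Move over the stand.

```bash
python3 -m handwheel '{"gripper":[-1,-1,-1,-1,-1,-1,-1,-1],"slide":[[-10,3,0],[-18,6,0],[-25,8,0],[-30,9,0],[-30,9,0],[-30,9,0],[-28,9,0],[-22,7,0]],"yaw":[0,0,0,0,0,0,0,0]}'
python3 -m handwheel '{"gripper":[-1,-1,-1,-1],"slide":[[-14,5,0],[-8,2,0],[0,0,0],[0,0,0]],"yaw":[0,0,0,0]}'
python3 -c "
from h import *
d([.5225,-.1707,.060])"
```

```text
time: 29.02
ee_pos: [0.5356, -0.1574, 0.1112]
tcp_rot: [-178.6, -0.4, 21.0]
wrist_force: [0.2, -0.2, -0.0]
opening: 0.0249
grasp_force: 39.3
time: 29.35
ee_pos: [0.5202, -0.1708, 0.1114]
tcp_rot: [-178.6, -0.5, 21.0]
wrist_force: [0.0, 0.8, -0.1]
opening: 0.0249
grasp_force: 39.3
slide [ 1.8  2.  51.4]
```

```bash
python3 -m handwheel '{"gripper":[-1,-1,-1,-1,-1,-1,-1,-1],"slide":[[1.8,2,12],[0,0,18],[0,0,12],[0,0,7],[0,0,4],[0,0,1.5],[0,0,0],[0,0,0]],"yaw":[0,0,0,0,0,0,0,0]}'
python3 -m handwheel '{"gripper":[-1,-1,-1],"slide":[[0,0,1],[0,0,0],[0,0,0]],"yaw":[0,0,0]}'
python3 -m handwheel '{"gripper":[-1,-1,-1],"slide":[[0,0,1],[0,0,0],[0,0,0]],"yaw":[0,0,0]}'
```

```text
time: 30.02
ee_pos: [0.5224, -0.1709, 0.0575]
tcp_rot: [-178.7, -0.5, 21.1]
wrist_force: [0.2, -0.8, -0.9]
opening: 0.0248
grasp_force: 39.3
time: 30.27
ee_pos: [0.5222, -0.1709, 0.0563]
tcp_rot: [-178.7, -0.5, 21.0]
wrist_force: [-0.6, 0.3, -0.9]
opening: 0.0248
grasp_force: 39.3
time: 30.52
ee_pos: [0.522, -0.1708, 0.0549]
tcp_rot: [-178.7, -0.5, 21.1]
wrist_force: [-0.2, -0.7, -0.4]
opening: 0.0247
grasp_force: 39.3
```

```bash
python3 -m handwheel '{"gripper":[-1,-1,-1],"slide":[[0,0,0.8],[0,0,0],[0,0,0]],"yaw":[0,0,0]}'
python3 -m handwheel '{"gripper":[-1,-1,-1],"slide":[[0,0,0.7],[0,0,0],[0,0,0]],"yaw":[0,0,0]}'
```

```text
time: 30.77
ee_pos: [0.5221, -0.1708, 0.0544]
tcp_rot: [-178.7, -0.5, 21.1]
wrist_force: [-0.9, 0.4, 3.3]
opening: 0.0248
grasp_force: 39.6
time: 31.02
ee_pos: [0.5222, -0.1707, 0.0543]
tcp_rot: [-178.7, -0.5, 21.1]
wrist_force: [-3.5, 1.7, 7.6]
opening: 0.0245
grasp_force: 40.5
```

```bash
python3 -m handwheel '{"gripper":[-0.4,-0.2,0,0.2,0.5,0.5],"slide":[[0,0,-0.5],[0,0,0],[0,0,0],[0,0,0],[0,0,0],[0,0,0]],"yaw":[0,0,0,0,0,0]}'
python3 -m handwheel '{"gripper":[0.5,0.5,1,1,1,1],"slide":[[0,0,-5],[0,0,-15],[0,0,-35],[0,0,-40],[0,0,0],[0,0,0]],"yaw":[0,0,0,0,0.029,0.029]}'
python3 -c "
from h import *
d([.574,-.396,.15],17.7)"
```

```text
time: 31.52
ee_pos: [0.522, -0.1708, 0.0538]
tcp_rot: [-178.6, -0.5, 21.1]
wrist_force: [-0.5, 0.5, -0.1]
opening: 0.0644
grasp_force: 0.0
time: 32.02
ee_pos: [0.5234, -0.1736, 0.1523]
tcp_rot: [-178.8, -0.6, 17.7]
wrist_force: [0.4, -0.6, 0.4]
opening: 0.0854
grasp_force: 0.0
slide [-19.3 227.2  -2.7] yaw rad -0.001 slide after turn [-19.5 227.2  -2.7]
```

```bash
python3 -m handwheel '{"gripper":[1,1,1,1,1,1,1,1],"slide":[[-2,20,0],[-3,35,0],[-3,35,0],[-3,35,0],[-3,35,0],[-3,35,0],[-2.5,32,0],[0,0,0]],"yaw":[0,0,0,0,0,0,0,0]}'
python3 -m handwheel '{"gripper":[1,1],"slide":[[0,0,0],[0,0,0]],"yaw":[0,0]}'
python3 -c "
from h import *
d([.574,-.396,.028],17.7)"
```

```text
time: 32.68
ee_pos: [0.5726, -0.4001, 0.1409]
tcp_rot: [-178.6, -0.3, 17.5]
wrist_force: [1.2, 0.3, 0.7]
opening: 0.0852
grasp_force: 0.0
time: 32.85
ee_pos: [0.5726, -0.395, 0.1432]
tcp_rot: [-178.6, -0.4, 17.7]
wrist_force: [-0.0, 0.7, 0.1]
opening: 0.0852
grasp_force: 0.0
slide [  0.3   4.2 115.2] yaw rad 0.0 slide after turn [  0.3   4.2 115.2]
```

```bash
python3 -m handwheel '{"gripper":[1,1,1,1,1,1,1,1],"slide":[[0.3,4.2,20],[0,0,30],[0,0,30],[0,0,20],[0,0,10],[0,0,5],[0,0,0],[0,0,0]],"yaw":[0,0,0,0,0,0,0,0]}'
python3 -m handwheel '{"gripper":[0.3,-0.5,-1,-1,-1,-1,-1,-1],"slide":[[0,0,0],[0,0,0],[0,0,0],[0,0,0],[0,0,0],[0,0,0],[0,0,0],[0,0,0]],"yaw":[0,0,0,0,0,0,0,0]}' 60
python3 -m handwheel '{"gripper":[-1,-1,-1,-1,-1,-1],"slide":[[0,0,-2],[0,0,-10],[0,0,-20],[0,0,-30],[0,0,-30],[0,0,0]],"yaw":[0,0,0,0,0,0]}'
python3 - <<'E'
from h import *
S=camera("side");i=S["img"][:,:,::-1];u,v=map(int,proj(S,[.574,-.396,.12]));print(u,v)
cv2.imwrite("pics/bv.png",cv2.resize(i[max(0,v-60):v+90,u-105:u+105],(700,500),interpolation=cv2.INTER_CUBIC))
E
```

```text
time: 33.52
ee_pos: [0.5748, -0.3963, 0.0301]
tcp_rot: [-178.7, -0.5, 17.8]
wrist_force: [0.3, 0.8, 0.6]
opening: 0.0856
grasp_force: 0.0
time: 34.18
ee_pos: [0.5746, -0.3965, 0.0294]
tcp_rot: [-178.7, -0.4, 17.7]
wrist_force: [-1.2, 0.5, 5.4]
opening: 0.0431
grasp_force: 61.7
time: 34.68
ee_pos: [0.5759, -0.3999, 0.1278]
tcp_rot: [-179.0, -0.7, 17.7]
wrist_force: [0.8, -1.2, -0.3]
opening: 0.0429
grasp_force: 61.3
323 321
```

View pics/bv.png

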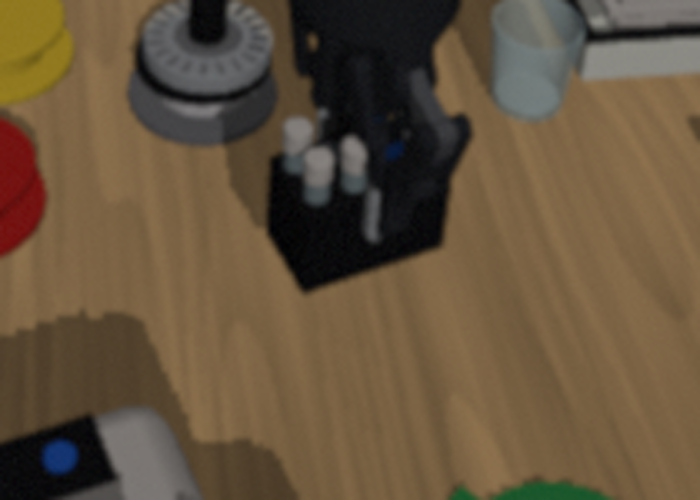

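The block is held level, and the rotor sits centred on the black stand at crop (208,45). Raise and turn toward the tray's orientation.

```bash
python3 -m handwheel '{"gripper":[-1,-1,-1,-1,-1,-1,-1,-1],"slide":[[0,0,-15],[0,0,-15],[0,0,0],[0,0,0],[0,0,0],[0,0,0],[0,0,0],[0,0,0]],"yaw":[-0.05,-0.11,-0.12,-0.12,-0.12,-0.12,-0.12,-0.12]}'
python3 -m handwheel '{"gripper":[-1,-1,-1,-1,-1,-1],"slide":[[0,0,0],[0,0,0],[0,0,0],[0,0,0],[0,0,0],[0,0,0]],"yaw":[-0.12,-0.12,-0.08,-0.035,0,0]}'
python3 -c "
from h import *
d([.5283,.2283,.15],88.5)"
```

```text
time: 35.4
ee_pos: [0.5739, -0.399, 0.1489]
tcp_rot: [-179.3, -1.3, 68.5]
wrist_force: [-0.1, 0.3, -1.4]
opening: 0.0428
grasp_force: 61.5
time: 35.9
ee_pos: [0.574, -0.3991, 0.1493]
tcp_rot: [-179.8, -1.5, 88.4]
wrist_force: [-0.8, 0.3, -1.7]
opening: 0.043
grasp_force: 61.4
slide [625.7 -63.   15.5] yaw rad -0.002 slide after turn [625.8 -62.1  15.5]
```

```bash
python3 -m handwheel '{"gripper":[-1,-1,-1,-1,-1,-1,-1,-1],"slide":[[10,-1,0],[18,-2,0],[26,-3,0],[30,-3,0],[30,-3,0],[30,-3,0],[30,-3,0],[30,-3,0]],"yaw":[0,0,0,0,0,0,0,0]}'
python3 -m handwheel '{"gripper":[-1,-1,-1,-1,-1,-1,-1,-1],"slide":[[30,-3,0],[30,-3,0],[30,-3,0],[30,-3,0],[30,-3,0],[30,-3,0],[30,-3,0],[30,-3,0]],"yaw":[0,0,0,0,0,0,0,0]}'
python3 -m handwheel '{"gripper":[-1,-1,-1,-1,-1,-1,-1,-1],"slide":[[30,-3,0],[30,-3,0],[30,-3,0],[28,-3,0],[22,-3,0],[16,-2,0],[10,-1,0],[6,0,0]],"yaw":[0,0,0,0,0,0,0,0]}'
python3 -m handwheel '{"gripper":[-1,-1],"slide":[[0,0,0],[0,0,0]],"yaw":[0,0]}'
python3 -c "
from h import *
d([.5283,.2283,.038],88.5)"
```

```text
time: 36.57
ee_pos: [0.558, -0.1928, 0.1553]
tcp_rot: [-179.9, -1.4, 88.4]
wrist_force: [0.0, -0.1, -0.1]
opening: 0.0428
grasp_force: 61.4
time: 37.23
ee_pos: [0.54, 0.0475, 0.1613]
tcp_rot: [-179.9, -1.4, 88.4]
wrist_force: [0.4, 0.3, -1.2]
opening: 0.0429
grasp_force: 61.4
time: 37.9
ee_pos: [0.5267, 0.2192, 0.1655]
tcp_rot: [-179.9, -1.4, 88.5]
wrist_force: [0.2, -0.4, -1.5]
opening: 0.0427
grasp_force: 61.4
time: 38.07
ee_pos: [0.5274, 0.2176, 0.1655]
tcp_rot: [-179.9, -1.4, 88.5]
wrist_force: [0.4, -0.8, -1.1]
opening: 0.0428
grasp_force: 61.4
slide [  7.6   0.9 127.7] yaw rad -0.0 slide after turn [  7.6   0.9 127.7]
```

```bash
python3 -m handwheel '{"gripper":[-1,-1,-1,-1,-1,-1,-1,-1],"slide":[[3.6,0.5,12],[4,0.4,22],[0,0,28],[0,0,26],[0,0,20],[0,0,12],[0,0,6],[0,0,0]],"yaw":[0,0,0,0,0,0,0,0]}'
python3 -m handwheel '{"gripper":[-1,-1,-1,-1],"slide":[[0,0,2],[0,0,1],[0,0,0],[0,0,0]],"yaw":[0,0,0,0]}'
python3 -m handwheel '{"gripper":[-1,-1,-1],"slide":[[0,0,1],[0,0,0],[0,0,0]],"yaw":[0,0,0]}'
```

```text
time: 38.73
ee_pos: [0.5279, 0.228, 0.0385]
tcp_rot: [-179.8, -1.4, 88.5]
wrist_force: [-0.5, -0.1, -1.5]
opening: 0.0431
grasp_force: 61.3
time: 39.07
ee_pos: [0.5289, 0.2289, 0.0377]
tcp_rot: [-180.0, -1.5, 88.5]
wrist_force: [-0.1, 0.3, -2.0]
opening: 0.043
grasp_force: 61.4
time: 39.32
ee_pos: [0.5285, 0.2288, 0.036]
tcp_rot: [-179.9, -1.4, 88.5]
wrist_force: [0.2, -0.2, -2.3]
opening: 0.0429
grasp_force: 61.3
```

```bash
python3 -m handwheel '{"gripper":[-1,-1,-1],"slide":[[0,0,1.2],[0,0,0],[0,0,0]],"yaw":[0,0,0]}'
python3 -m handwheel '{"gripper":[-1,-1,-1],"slide":[[0,0,1],[0,0,0],[0,0,0]],"yaw":[0,0,0]}'
python3 -m handwheel '{"gripper":[-1,-1,-1],"slide":[[0,0,0.6],[0,0,0],[0,0,0]],"yaw":[0,0,0]}'
```

```text
time: 39.57
ee_pos: [0.5284, 0.2287, 0.0345]
tcp_rot: [-179.9, -1.4, 88.5]
wrist_force: [-0.3, -0.3, -1.7]
opening: 0.0433
grasp_force: 61.4
time: 39.82
ee_pos: [0.5285, 0.2288, 0.0337]
tcp_rot: [-179.9, -1.4, 88.5]
wrist_force: [0.6, 0.6, -0.8]
opening: 0.043
grasp_force: 61.5
time: 40.07
ee_pos: [0.5286, 0.229, 0.0335]
tcp_rot: [-179.9, -1.4, 88.5]
wrist_force: [-0.8, 1.3, 4.4]
opening: 0.0428
grasp_force: 62.0
```

```bash
python3 -m handwheel '{"gripper":[-0.1,0,0.1,0.3,0.6,0.6],"slide":[[0,0,0],[0,0,0],[0,0,0],[0,0,0],[0,0,0],[0,0,0]],"yaw":[0,0,0,0,0,0]}'
python3 -m handwheel '{"gripper":[0.6,0.6,0.6,0.6,0.6,0.6,0.6],"slide":[[0,0,-5],[0,0,-15],[0,0,-35],[0,0,-40],[0,0,-40],[0,0,-30],[0,0,0]],"yaw":[0,0,0,0,0,0,0]}'
python3 -m handwheel '{"gripper":[0.6,0.6,0.6,0.6,0.6,0.6,0.6,0.6],"slide":[[25,-30,0],[30,-35,0],[30,-35,0],[30,-35,0],[30,-35,0],[30,-35,0],[30,-20,0],[0,0,0]],"yaw":[0,0,0,0,0,0,0,0]}'
python3 - <<'E'
from h import *
a=camera("top");b=camera("side")
A=a["img"][150:300,190:400,::-1];B=b["img"][120:320,150:430,::-1]
cv2.imwrite("pics/end.png",np.hstack([cv2.resize(A,(400,286),interpolation=cv2.INTER_CUBIC),cv2.resize(B,(400,286),interpolation=cv2.INTER_CUBIC)]))
for n,c in(("ft",a),("fs",b)): cv2.imwrite(f"pics/{n}.png",c["img"][:,:,::-1])
E
```

```text
time: 40.57
ee_pos: [0.5283, 0.2287, 0.0327]
tcp_rot: [-179.9, -1.4, 88.5]
wrist_force: [-0.7, 0.7, -0.9]
opening: 0.0682
grasp_force: 0.0
time: 41.15
ee_pos: [0.5304, 0.2253, 0.2057]
tcp_rot: [179.6, -1.6, 88.5]
wrist_force: [1.3, 0.1, 0.0]
opening: 0.0679
grasp_force: 0.0
time: 41.82
ee_pos: [0.322, 0.4245, 0.2034]
tcp_rot: [-179.9, -1.5, 88.8]
wrist_force: [0.4, -0.1, -0.6]
opening: 0.0681
grasp_force: 0.0
```

View pics/end.png

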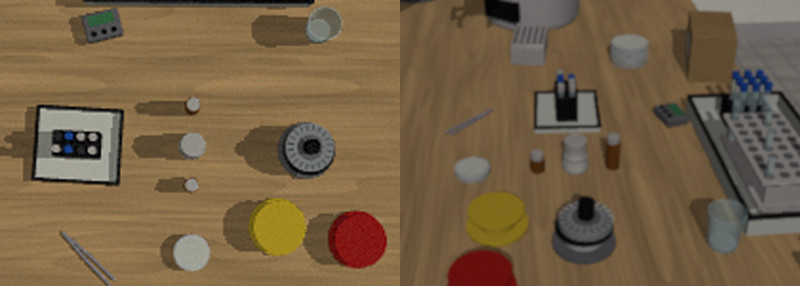

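The kit is laid out: all five objects are upright, and the beaker, timer and tip box haven't moved visibly. Quick numeric check of the final positions:

```bash
python3 - <<'E'
from h import *
c=camera("top");i=cv2.imread("pics/ft.png").astype(int)
def cen(u,v,w,f,z,n):
    s=i[v-w:v+w+1,u-w:u+w+1];m=f(s).astype(np.uint8);k,l,st,ce=cv2.connectedComponentsWithStats(m);j=1+np.argmax(st[1:,4]);p=ce[j]+[u-w,v-w];X=ray(c,*p,z);print(n,p.round(1),st[j,4],X);return X
sat=lambda s:(s.max(2)-s.min(2)<35)&(s.max(2)>105)
J=cen(291,226,11,sat,.062,"jar");Tv=cen(291,205,7,sat,.066,"tall");Sv=cen(291,247,7,sat,.038,"short")
dark=lambda s:s.max(2)<45
H=cen(354,227,8,dark,.08,"hub")
g=(i[205:250,205:255].max(2)<60).astype(np.uint8)
k,l,st,ce=cv2.connectedComponentsWithStats(g);
for a in range(1,k):
    if st[a,4]>60: print(st[a],ce[a]+[205,205],ray(c,*(ce[a]+[205,205]),.059))
s=np.array([.5225,-.1707]);t=np.array([.5283,.2283]);y=(t-s)/np.linalg.norm(t-s);x=np.array([y[1],-y[0]])
for n,p in(("jar",J),("tall",Tv),("short",Sv),("hub",H)): print(n,"in stand frame",((p[:2]-s)@x).round(4),((p[:2]-s)@y).round(4),"to jar",np.linalg.norm(p[:2]-J[:2]).round(4))
E
```

```text
jar [291.1 225.5] 133 [0.5274 0.0283 0.062 ]
tall [291.2 204. ] 40 [0.596  0.0285 0.066 ]
short [290.2 246.7] 36 [0.4598 0.0296 0.038 ]
hub [353.  226.4] 63 [ 0.5249 -0.1677  0.08  ]
[  1   0  49  42 251] [229.29482072 226.14741036] [0.5235 0.2266 0.059 ]
[ 12  13  26  15 244] [229.73360656 225.73770492] [0.5248 0.2252 0.059 ]
jar in stand frame 0.002 0.1991 to jar 0.0
tall in stand frame 0.0706 0.2002 to jar 0.0686
short in stand frame -0.0656 0.1994 to jar 0.0676
hub in stand frame 0.0024 0.003 to jar 0.196
```

All within tolerance, and the arm is clear of everything.

```bash
python3 -c "
from workcell import ticket
print(ticket.job_done())"
```

```text
the job is handed in; nothing more can be done
None
```

I placed all five items and handed the job in at about 42 s of the 131 s allowed; no verdict came back, but my final camera check put the rotor, jar and both vials inside their limits, with the block looking centred in the tray and the bystanders unmoved by eye.

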